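# Lock the tile-painting turntable

### The job

Lock the turntable: push one of the two posts on its round head until the slot across the head lines up with the flat steel bar, then push the bar by its post through the slot until its nose is fully home in the keeper on the other side. Only push with the fingertips or fingers: do not lift the bar, and leave the things standing around it (misting bottle, paint pots, sanding block, roll of tape) where they are.

Things in the scene. Friction and masses are not known exactly. Their poses are not given: they have to be found in the camera images.
- lock_frame: Fixed frame of the turntable, lying flat: a wooden base plate 352 x 100 x 10 mm with aluminium guide and keeper. Origin on the work surface under the head's axis; z up; its x axis is the direction in which the bar is pushed, y = 0 is the bar's centre line. The base plate reaches from x = -240 to +112 mm.
- guide_exit (a point): Centre of the floor of the bar's guide at its end next to the head (frame x = -66 mm, 20 mm above the work surface). The guide, an open-topped channel 18 mm wide, runs back to x = -230 mm, wall tops at 38 mm; a strap (x = -84 to -68 mm) bridges it, top at 43 mm (screw heads 46 mm).
- keeper (a point): Centre of the face of the keeper's back wall, which stops the bar (frame x = +86 mm, 28 mm above the work surface). The keeper is an aluminium pocket 22 mm wide, 39 mm high, with a flared mouth, on the far side of the head from the guide.
- head (a joint): Turning angle of the head about its vertical axis (the frame's origin), rad, growing anticlockwise seen from above, range -1.6 to 4.8. 0 and pi both put the slot exactly in line with the bar. Stiff (0.10 N m of friction, about 3 N at a post), stays where it is left.
- head_slot (a point): Centre of the head's top face, 40 mm above the work surface. The head is a grey disc 120 mm across, its top cut right across by a straight slot 22 mm wide with rounded mouth corners and a dark floor at 19 mm above the work surface. This point's x axis runs along the slot.
- head_post_a (a point): Centre of the top of one of the head's two equal upright steel posts, 16 mm diameter, from the head's top face (40 mm) up to 80 mm above the work surface. The point turns with the head, 38 mm from its axis, at +90 degrees from head_slot's x axis.
- head_post_b (a point): Centre of the top of the other post, at -90 degrees from head_slot's x axis, otherwise the same.
- bar: Loose flat steel bar, 196 mm long, 16 wide, 15.5 high, 0.25 kg (may vary), lying in the guide on its 20 mm high floor. Origin at the centre of its underside; x along it towards its rounded nose. Its tail hangs out behind the guide at the start. Slides with 1 to 2 N.
- bar_nose (a point): Foremost point of the bar's nose, half-way up the bar. At the start it lies at x = -66 to -91 mm in the frame; fully home it touches the keeper's back wall at x = +86 mm.
- bar_post (a point): Centre of the top of the upright steel post on the bar near its tail, 16 mm diameter, from the bar's top (35.5 mm) up to 85.5 mm above the work surface; 184 mm behind bar_nose. Fully home the post is at x = -98 mm, 6 mm short of the strap.
- mist_amber: Loose misting bottle, clear with amber liquid, 37 mm diameter, 139 high, upright; origin at the centre of its underside. Leave alone.
- pot_3: Loose paint pot with a black lid, 47 mm diameter, 55 high; origin at the centre of its underside. Leave alone.
- sanding_block: Loose cork sanding block 44 x 70 x 26 mm; origin at the centre of its underside. Leave alone.
- masking_tape: Loose roll of masking tape lying flat, 103 mm diameter, 25 high; origin at the centre of its underside. Leave alone.
Not all that is in view belongs to the job. Several things have the shape of the bar; the one meant has the colours described above.

How it is judged (in metres and radians):
On the way, in this order (a step that is already met when the one before it is completed fails the run):
1. the slot is turned into line with the bar (within 0.15 rad) while the bar is still outside the head (angle between the x axis of head_slot and the x axis of lock_frame, either way round below 0.15 rad and x of bar_nose in the frame of lock_frame below -0.05 m), for 0.2 s.
2. the bar is pushed through the slot into the keeper (x of bar_nose in the frame of lock_frame above 0.079 m), for 0.2 s.
At the end, for the whole second after the job is handed in: The bar lies flat through the head's slot with its nose within 7 mm of the keeper's back wall and within 10 mm of the centre line, the slot within 0.15 rad of the bar, everything at rest (x of bar_nose in the frame of lock_frame above 0.079 m and y of bar_nose in the frame of lock_frame between -0.01 and 0.01 m and z of bar_nose in the frame of lock_frame below 0.034 m and z of bar_post in the frame of lock_frame below 0.092 m and angle between the x axis of head_slot and the x axis of lock_frame, either way round below 0.15 rad and linear speed of bar below 0.02 m/s and velocity of joint head between -0.05 and 0.05 rad/s); the robot touches nothing.
It fails at once if the bar is lifted or tipped: its nose or the top of its post rises more than 10 mm (z of bar_nose in the frame of lock_frame above 0.038 m or z of bar_post in the frame of lock_frame above 0.0955 m).
It fails at once if one of the four loose things is pushed or carried more than 20 mm, or the bottle tipped over (distance of any of mist_amber, pot_3, sanding_block, masking_tape from where it was at the start of the episode above 0.02 m or angle between mist_amber's own z axis and vertical above 0.5 rad).
It also fails if it takes over 51 s, if anything falls off the work surface, if the arm or the gripper's body presses on something with over 40 N, if the wrist force passes 120 N, or if a joint passes its speed limit or range.

### The arm

A 6-joint arm with a two-finger parallel gripper is mounted at the origin on the work surface; the furniture and walls round the work are solid. World frame = base frame: x ahead of the robot, y to its left, z up, the work surface at z = 0. Lengths are in mm, angles in rad, forces in N, time in s.
With the tool pointing down it reaches from about 275 to 750 mm from the base axis. Payload 10.2 kg.
Tool frame: the origin (TCP) lies at the very end of the fingers, on their centre line; the grasp point (between the pads) lies 19 mm behind it; z points along the fingers, y is the line along which they close (so a half turn about z gives the same grasp; the last joint's range is limited). The gripper opens to 85 mm and grips with 20 to 120 N. Pads are 22 mm wide; open, the fingers measure 114 mm over their backs; the gripper's body (76 mm by 85 mm) begins 54 mm behind the grasp point. The pads swing forward as they close: fully open they stand 13 mm farther back than shut.
Start: joints at [1.105, 0.313, 1.498, -0, 1.331, -0.223], TCP at [126.234, 509.604, 231.294] pointing down, gripper open.
Joint ranges: [-2.94, 2.94], [-0.97, 2.17], [0.19, 2.56], [-1.23, 4.37], [0.02, 3.11], [-2.88, 2.88]. Speed limits (rad/s): [2.39, 2.39, 3.01, 3.14, 3.14, 3.14].

### API

Orientations are given as a unit quaternion [w, x, y, z].
In Python, from rig import ctrl gives the robot as it stands.
- The arm moves only by the shell command python3 -m inch 'ROWS' [OPENING] [FORCE]. ROWS is text: rows parted by semicolons, each of 6 numbers parted by spaces: the shift along the tool's x, y, z in mm, then the turn, a rotation vector about the tool's x, y, z in units of 6 degrees (1.0 is 6 degrees). A call has exactly 10 rows; each row shifts and turns the commanded pose from where the row before left it, along the tool's axes as they then stand; what a row does not reach is not made up. A row lasts 1/12 s, in which the tool goes at most 41.7 mm and 7.16 degrees, less where a joint would pass 70% of its speed; a pose out of reach is approached as far as the arm can. A call with a gripper value outside its range is refused whole. OPENING is the opening, from 0 (shut) to 1 (fully open), set as the call begins (- or left out, the last holds). The fingers move at their own pace and stop on an object; FORCE is the grip in N (left out, the last holds). Time passes only in rows, so rows that do not move let the fingers close, or fill a call up. It gives the time, the measured TCP pose, the force, the opening and the grip force at its end, in the units of the state.
- ctrl.sense(): the state, without advancing time (a new reading comes with each control period).
- ctrl.capture(name): name is "scene" or "top" or "wrist"; returns a dict with "image" (384x512x3 uint8, red, green, blue), "intrinsics" (3x3 intrinsics, pixels), "rvec" (rotation vector, rad) and "tvec" (3), from world to camera coordinates, as OpenCV has them. Camera axes: x right, y down, z forward; pixel columns grow to the right and rows downward; lengths in mm; the calibration is good to about 2 mm. A picture is of the moment at which its call begins. There is no depth.
- ctrl.finish_job(): hands the job in; it is judged then, once.
The state is a dict: "time_s": time; "joints": joint angles; "dq": joint speeds; "tau": joint torques, N m; "eef_pos": TCP position; "ee_rot": TCP orientation; "force": force on the tool from outside, world axes, zero at the start; "wrist_torque": the same for the moment, N m; "grip_width": opening from 0.0 (shut) to 1.0 (fully open); "grip_force": force on a finger pad.
Only numpy, scipy, OpenCV 4.12 (cv2) and the standard library are available. Lean on these libraries where they do the work, as an engineer would, in place of code of your own. Each camera call takes 0.05 s, during which the arm holds its last target. There are 200 camera calls.

## Working session

There is one attempt and no reset: what is moved stays moved. The work goes in short steps, Python scripts to look and compute and a shell command to move; the robot and the scene stay as the last step left them, time stands still between calls to the robot, and variables do not carry over. Pictures are saved under pics/ and viewed, at most 10 in all, crops included, and the job is handed in when it is done.

```bash
mkdir -p pics
python3 - <<'E'
from rig import ctrl
import cv2,numpy as np
for n in("scene","top"):
    c=ctrl.capture(n);cv2.imwrite(f"pics/{n}0.png",c["image"][:,:,::-1])
    R=cv2.Rodrigues(np.array(c["rvec"]))[0];print(n,c["intrinsics"],(-R.T@np.array(c["tvec"]).ravel()).round(),R.round(2))
print(ctrl.sense())
E
ls
```

```text
scene [[392.18741509   0.         255.67037552]
 [  0.         392.18741509 200.15628471]
 [  0.           0.           1.        ]] [ 116. -671.  697.] [[ 0.88 -0.47 -0.02]
 [-0.28 -0.5  -0.82]
 [ 0.37  0.73 -0.57]]
top [[372.12617881   0.         254.76630937]
 [  0.         372.12617881 194.89250084]
 [  0.           0.           1.        ]] [ 380.  126. 1165.] [[ 0.02 -1.    0.01]
 [-1.   -0.02 -0.09]
 [ 0.09 -0.01 -1.  ]]
{'time_s': 0.1, 'joints': array([ 1.10459036e+00,  3.13398744e-01,  1.49833922e+00,  6.52647092e-06,
        1.33101500e+00, -2.23406632e-01]), 'dq': array([ 0.00075324, -0.00303687, -0.00201039, -0.00056618, -0.00011987,
       -0.00018798]), 'tau': array([ 1.52621327e-03, -4.12896109e+01, -2.60142392e+01, -3.13174969e-04,
        3.11172043e-03,  1.76431251e-05]), 'eef_pos': array([126.13087535, 509.39181887, 230.7981449 ]), 'ee_rot': array([-1.99083034e-04,  1.21102442e-01,  9.92639845e-01, -5.44934710e-04]), 'force': array([-0.64594174,  0.06058611,  0.62084614]), 'wrist_torque': array([0.038223  , 0.01373635, 0.00595619]), 'grip_force': 0.0, 'grip_width': 1.0016220787461771}
pics
```

View pics/scene0.png

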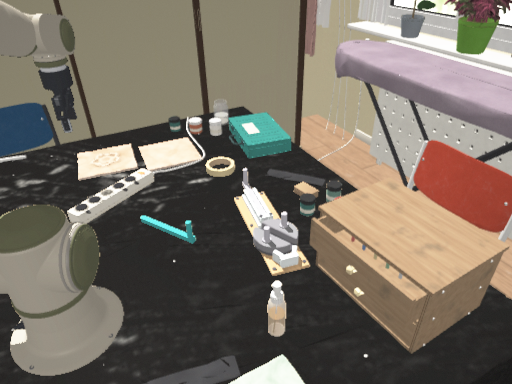

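View pics/top0.png

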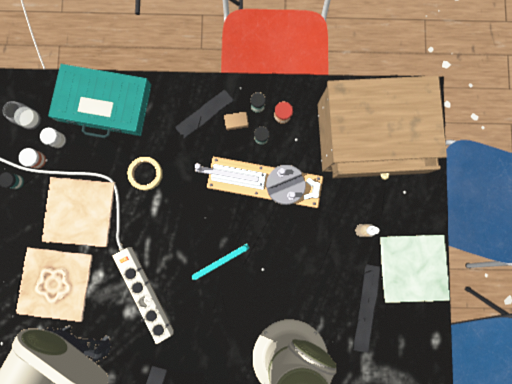

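The turntable is at top px (288,184) and scene px (275,237). The steel bar's post is at top px (198,168). Candidates for the bar, in top px:
- Teal bar with post: (220,262)
- Dark strips: (204,113), (368,308) and (156,376)
- Steel bar in the guide: (198,168) to (265,182). I choose this one and check it in a crop.

```bash
cat > h.py <<'E'
from rig import ctrl
import cv2,numpy as np
def cam(n):
    c=ctrl.capture(n);c["R"]=cv2.Rodrigues(np.array(c["rvec"]))[0];c["C"]=-c["R"].T@np.array(c["tvec"]).ravel();return c
def ray(c,u,v,z):
    d=c["R"].T@np.linalg.inv(c["intrinsics"])@[u,v,1];return (c["C"]+d*(z-c["C"][2])/d[2])
def proj(c,p):
    return cv2.projectPoints(np.array(p,float).reshape(-1,1,3),np.array(c["rvec"],float),np.array(c["tvec"],float),c["intrinsics"],None)[0].reshape(-1,2)
def base(c):  # wooden base plate -> min area rect
    h=cv2.cvtColor(c["image"],cv2.COLOR_RGB2HSV)
    return h
E
python3 - <<'E'
import cv2,numpy as np
t=cv2.imread("pics/top0.png")[145:220,185:335];s=cv2.imread("pics/scene0.png")[160:280,225:345]
a=cv2.resize(t,(800,400),interpolation=cv2.INTER_CUBIC)
cv2.imwrite("pics/crop0.png",a)
cv2.imwrite("pics/crop1.png",cv2.resize(s,(600,600),interpolation=cv2.INTER_CUBIC))
E
```

```text
(no output)
```

View pics/crop0.png

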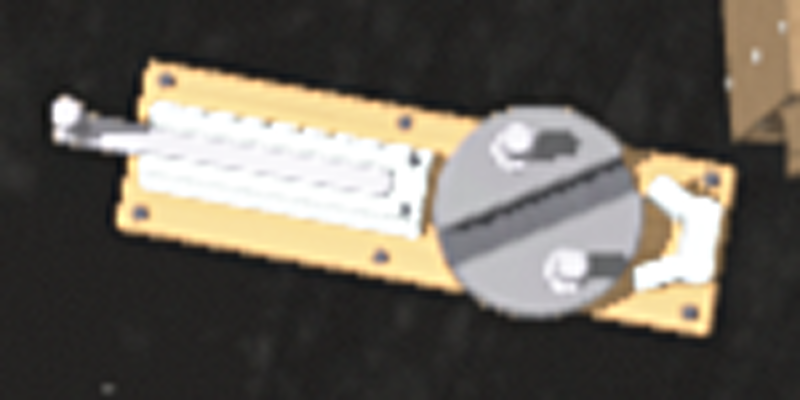

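View pics/crop1.png

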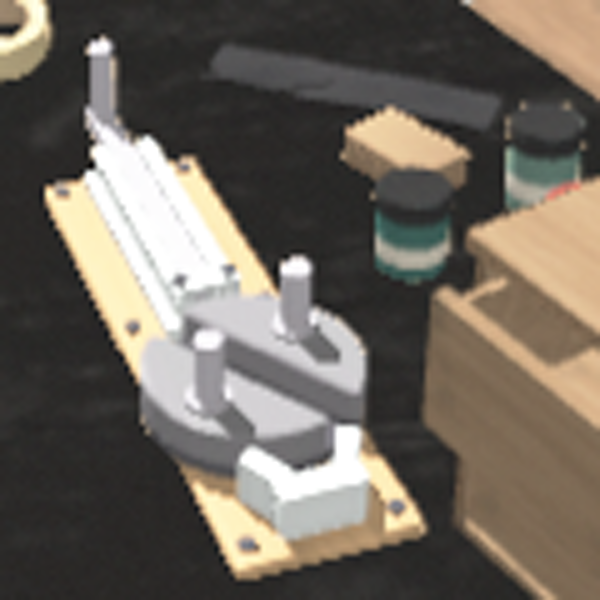

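The crops confirm it. The bar lies in the white guide with its post at crop (66,110). The slotted head is centred at crop (538,210), with posts at (518,140) and (570,268). The slot is turned off the bar line. The plate corners are at crop (150,60), (735,165), (710,335) and (118,230).

```bash
cat >> h.py <<'E'
def frame(c,corners): # corners: tail-left, keep-left, keep-right, tail-right px (image order)
    P=np.array([ray(c,u,v,10) for u,v in corners])
    x=(P[1]+P[2]-P[0]-P[3])[:2];x/=np.linalg.norm(x);y=np.array([-x[1],x[0]])
    m=P.mean(0)[:2];o=m+64*x;return o,x,y,P
E
python3 - <<'E'
from h import *
c=cam("top")
f=lambda u,v:(185+(u+.5)/5.3333-.5,145+(v+.5)/5.3333-.5)
o,x,y,P=frame(c,[f(150,60),f(735,165),f(710,335),f(118,230)])
print("o",o,"x",x,np.arctan2(x[1],x[0]),np.linalg.norm(P[1]-P[0]),np.linalg.norm(P[0]-P[3]))
L=lambda p:((p[:2]-o)@x,(p[:2]-o)@y)
for n,p,z in[("headc",(538,212),40),("post1",(514,136),80),("post2",(572,266),80),("barpost",(66,107),85),("slotL",(448,245),19),("slotR",(628,180),19)]:
    q=ray(c,*f(*p),z);print(n,q.round(1),np.round(L(q),1))
# loose things & clutter in image
for n,u,v,z in[("pot",261,135,55),("block",235,121,26),("tape",145,173,25),("bottle",367,231,70),("drawer",325,170,100),("pot2",258,102,55)]:
    q=ray(c,u,v,z);print(n,q.round(),np.round(L(q)))
E
```

```text
o [521.97608085  20.41153486] x [-0.15955629 -0.98718883] -1.7310374997595488 350.23230713360306 102.44523040394687
headc [520.8  21.7  40. ] [-1.1 -1.4]
post1 [557.9  39.1  80. ] [-24.2  32.5]
post2 [486.2   6.5  80. ] [ 19.5 -33.1]
barpost [568.7 286.2  85. ] [-269.9    3.7]
slotL [503.2  72.   19. ] [-47.9 -26.8]
slotR [543.1 -32.6  19. ] [49.  29.3]
pot [669.  99.  55.] [-101.  132.]
block [720. 180.  26.] [-189.  170.]
tape [550. 454.  25.] [-433.  -41.]
bottle [ 383. -217.   70.] [256. -99.]
drawer [557. -87. 100.] [101.  52.]
pot2 [772. 110.  55.] [-128.  233.]
```

```bash
cat >> h.py <<'E'
O=np.array([521.4,21.0]);X=np.array([-.15956,-.98719]);Y=np.array([.98719,-.15956])
L=lambda p:np.array([(np.array(p)[:2]-O)@X,(np.array(p)[:2]-O)@Y])
def st():
    s=ctrl.sense();w,a,b,c=s["ee_rot"];R=np.array([[1-2*(b*b+c*c),2*(a*b-w*c),2*(a*c+w*b)],[2*(a*b+w*c),1-2*(a*a+c*c),2*(b*c-w*a)],[2*(a*c-w*b),2*(b*c+w*a),1-2*(a*a+b*b)]])
    ty=R[:,1];print("t",round(s["time_s"],2),"frame xy",L(s["eef_pos"]).round(1),"z",s["eef_pos"][2].round(1),"F",s["force"].round(1),"yaw err deg",round(np.degrees(np.arctan2(ty[:2]@Y,-ty[:2]@X)),2),"toolz",R[:,2].round(3),"grip",round(s["grip_width"],2))
E
python3 -m inch '0 0 0 0 0 -0.78; -32 -22 0 0 0 0; -32 -22 0 0 0 0; -32 -22 0 0 0 0; -32 -22 0 0 0 0; -32 -22 0 0 0 0; -32 -22 0 0 0 0; -32 -22 0 0 0 0; -32 -22 0 0 0 0; -32 -22 0 0 0 0' 0 30; python3 -c "from h import *;st()"
```

```text
time_s: 0.98
eef_pos: [379.7, 266.3, 231.3]
ee_rot: [-0.0, 0.081, 0.997, 0.0]
force: [-0.3, 0.4, -0.1]
grip_width: 0.001
grip_force: 0.0
t 0.98 frame xy [-219.6 -179. ] z 231.3 F [-0.3  0.4 -0.1] yaw err deg 0.06 toolz [-0.  0. -1.] grip 0.0
```

```bash
python3 -m inch '-30 -22 0 0 0 0; -30 -22 10 0 0 0; -30 -22 10 0 0 0; -30 -22 10 0 0 0; -30 -22 10 0 0 0; -30 -22 10 0 0 0; -20 -15 20 0 0 0; -10 -8 30 0 0 0; 0 0 0 0 0 0; 0 0 0 0 0 0'; python3 -c "
from h import *;st()
c=cam('top');cv2.imwrite('pics/a1.png',cv2.resize(c['image'][145:220,185:335,::-1],(800,400),interpolation=cv2.INTER_CUBIC))
c=cam('scene');cv2.imwrite('pics/a2.png',cv2.resize(c['image'][160:280,225:345,::-1],(600,600),interpolation=cv2.INTER_CUBIC))"
```

```text
time_s: 1.82
eef_pos: [560.4, 81.2, 130.3]
ee_rot: [-0.002, 0.081, 0.997, 0.0]
force: [-0.3, -0.1, 0.5]
grip_width: -0.001
grip_force: 0.0
t 1.82 frame xy [-65.7  28.9] z 130.3 F [-0.3 -0.1  0.5] yaw err deg 0.1 toolz [-0.004  0.    -1.   ] grip -0.0
```

```bash
python3 -m inch '-3 0 15 0 0 0; -3 -2 15 0 0 0; 0 0 15 0 0 0; 0 0 15 0 0 0; 0 0 10 0 0 0; 0 0 5 0 0 0; 0 0 0 0 0 0; 0 0 0 0 0 0; 0 0 0 0 0 0; 0 0 0 0 0 0'; python3 -c "
from h import *;st()
c=cam('scene');cv2.imwrite('pics/a3.png',cv2.resize(c['image'][160:280,225:345,::-1],(600,600),interpolation=cv2.INTER_CUBIC))"
```

```text
time_s: 2.75
eef_pos: [567.2, 78.4, 57.2]
ee_rot: [0.001, 0.08, 0.997, 0.0]
force: [-0.3, 0.5, -0.2]
grip_width: 0.0
grip_force: 0.0
t 2.75 frame xy [-64.   36.1] z 57.2 F [-0.3  0.5 -0.2] yaw err deg 0.05 toolz [ 0.002 -0.    -1.   ] grip 0.0
```

View pics/a3.png

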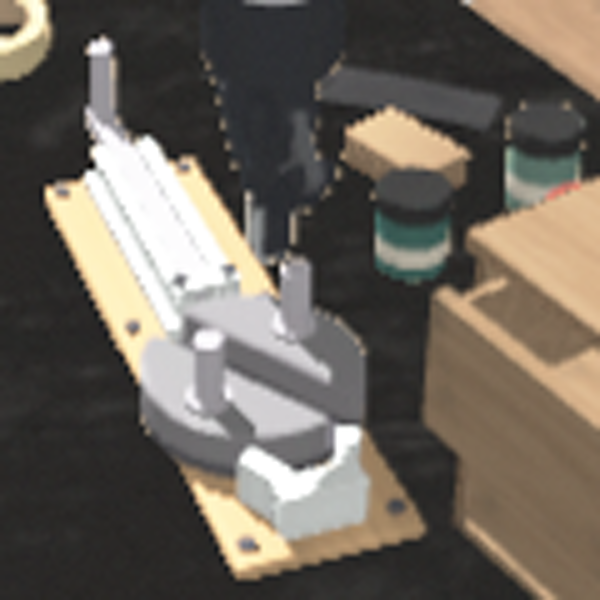

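The shut fingers stand just behind the far post: tip at crop (270,250), post at (295,290). I push along the frame's +x.

```bash
python3 -m inch '0 -4 0 0 0 0; 0 -4 0 0 0 0; 0 -4 0 0 0 0; 0 -4 0 0 0 0; 0 -4 0 0 0 0; 0 -4 0 0 0 0; 0 -4 0 0 0 0; 0 -4 0 0 0 0; 0 -3 0 0 0 0; 0 0 0 0 0 0'; python3 -c "
from h import *;st()
c=cam('top');cv2.imwrite('pics/a4.png',cv2.resize(c['image'][145:220,185:335,::-1],(800,400),interpolation=cv2.INTER_CUBIC))"
```

```text
time_s: 3.63
eef_pos: [561.7, 43.4, 56.7]
ee_rot: [0.001, 0.081, 0.997, 0.0]
force: [1.2, 1.4, -0.4]
grip_width: 0.003
grip_force: 0.7
t 3.63 frame xy [-28.5  36.2] z 56.7 F [ 1.2  1.4 -0.4] yaw err deg 0.08 toolz [ 0.002  0.    -1.   ] grip 0.0
```

View pics/a4.png

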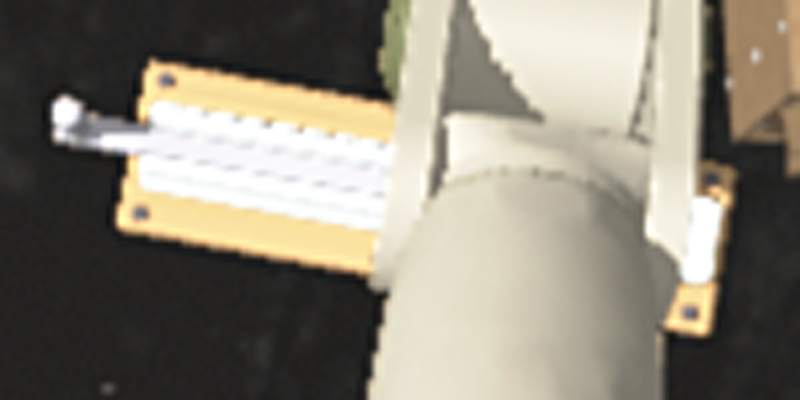

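The top view shows only the arm over the head, so I track the near post's top numerically in the scene camera.

```bash
cat >> h.py <<'E'
def post2(img=None):
    c=cam("scene");im=c["image"] if img is None else img
    g=cv2.cvtColor(im,cv2.COLOR_RGB2GRAY)
    pr=lambda th:proj(c,[*(O+38*(np.sin(th)*X-np.cos(th)*Y)),80])[0]
    ths=np.radians([35,20,10,0,-10]);P=np.array([pr(t) for t in ths])
    x0,y0=P.min(0).astype(int)-8;x1,y1=P.max(0).astype(int)+9
    m=np.zeros_like(g);m[y0:y1,x0:x1]=(g[y0:y1,x0:x1]>225)
    n,l,s,k=cv2.connectedComponentsWithStats(m)
    for i in range(1,n):
        if s[i,4]>4: print("blob",s[i],k[i].round(1),"->frame",L(ray(c,*k[i],80)).round(1))
    print("pred 35,20,10,0,-10:",P.round(1).tolist())
E
python3 -c "
from h import *
post2(cv2.imread('pics/scene0.png')[:,:,::-1].copy());post2()"
python3 -m inch '0 -2 0 0 0 0; 0 -2 0 0 0 0; 0 -2 0 0 0 0; 0 0 0 0 0 0; 0 0 0 0 0 0; 0 0 0 0 0 0; 0 0 0 0 0 0; 0 0 0 0 0 0; 0 0 0 0 0 0; 0 0 0 0 0 0'; python3 -c "
from h import *;st();post2()"
```

```text
blob [251 213  19  22 170] [257.1 219.9] ->frame [-15.2 -42.5]
blob [272 213   3   6  14] [273.3 215.4] ->frame [-19.1   3.7]
blob [264 226   5   4  17] [266.1 227.4] ->frame [ 21.8 -31. ]
pred 35,20,10,0,-10: [[266.1, 227.4], [263.2, 225.7], [261.7, 224.4], [260.6, 223.0], [260.0, 221.4]]
blob [251 213  19  22 179] [258.1 220. ] ->frame [-14.  -40.1]
blob [272 213   3   6  13] [273.3 215.2] ->frame [-19.9   4. ]
pred 35,20,10,0,-10: [[266.1, 227.4], [263.2, 225.7], [261.7, 224.4], [260.6, 223.0], [260.0, 221.4]]
time_s: 4.62
eef_pos: [560.0, 37.8, 56.2]
ee_rot: [-0.0, 0.08, 0.997, -0.0]
force: [-0.0, -0.6, 1.2]
grip_width: 0.001
grip_force: 0.0
t 4.62 frame xy [-22.8  35.5] z 56.2 F [-0.  -0.6  1.2] yaw err deg 0.05 toolz [-0. -0. -1.] grip 0.0
blob [251 213  19  22 187] [258.2 219.9] ->frame [-14.  -39.7]
blob [272 213   3   6  13] [273.3 215.2] ->frame [-19.9   4. ]
pred 35,20,10,0,-10: [[266.1, 227.4], [263.2, 225.7], [261.7, 224.4], [260.6, 223.0], [260.0, 221.4]]
```

```bash
python3 -m inch '0 10 0 0 0 0; 0 10 -10 0 0 0; 0 20 -30 0 0 0; 0 30 -20 0 0 0; 4 35 0 0 0 0; 6 35 0 0 0 0; 6 35 0 0 0 0; 6 35 0 0 0 0; 6 35 0 0 0 0; 6 35 0 0 0 0'; python3 -c "
from h import *;st()
c=cam('top');cv2.imwrite('pics/a5.png',cv2.resize(c['image'][145:220,185:335,::-1],(800,400),interpolation=cv2.INTER_CUBIC))"
```

```text
time_s: 5.5
eef_pos: [570.8, 322.7, 117.3]
ee_rot: [0.0, 0.08, 0.997, 0.0]
force: [-0.3, 0.1, 0.4]
grip_width: 0.001
grip_force: 0.0
t 5.5 frame xy [-305.7    0.6] z 117.3 F [-0.3  0.1  0.4] yaw err deg -0.0 toolz [ 0.001  0.    -1.   ] grip 0.0
```

View pics/a5.png

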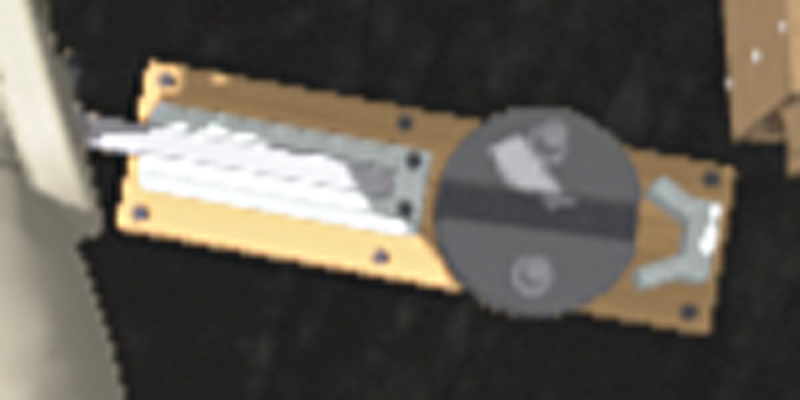

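The slot is now about 4° from the bar line: its floor runs (440,202) to (636,222) against a plate slope of 10.2°. That is within 0.15 rad, and the bar centres the rest. Next I lower behind the bar's post.

```bash
python3 -m inch '-1 2 10 0 0 0; 0 0 15 0 0 0; 0 0 15 0 0 0; 0 0 12 0 0 0; 0 0 8 0 0 0; 0 0 5 0 0 0; 0 0 0 0 0 0; 0 -3 0 0 0 0; 0 -3 0 0 0 0; 0 0 0 0 0 0'; python3 -c "
from h import *;st()
c=cam('scene');cv2.imwrite('pics/a6.png',cv2.resize(c['image'][140:280,205:345,::-1],(600,600),interpolation=cv2.INTER_CUBIC))"
```

```text
time_s: 6.38
eef_pos: [572.2, 315.1, 52.1]
ee_rot: [0.001, 0.081, 0.997, 0.0]
force: [0.3, -0.1, 0.9]
grip_width: 0.0
grip_force: 0.0
t 6.38 frame xy [-298.4    3.3] z 52.1 F [ 0.3 -0.1  0.9] yaw err deg 0.08 toolz [ 0.001  0.    -1.   ] grip 0.0
```

View pics/a6.png

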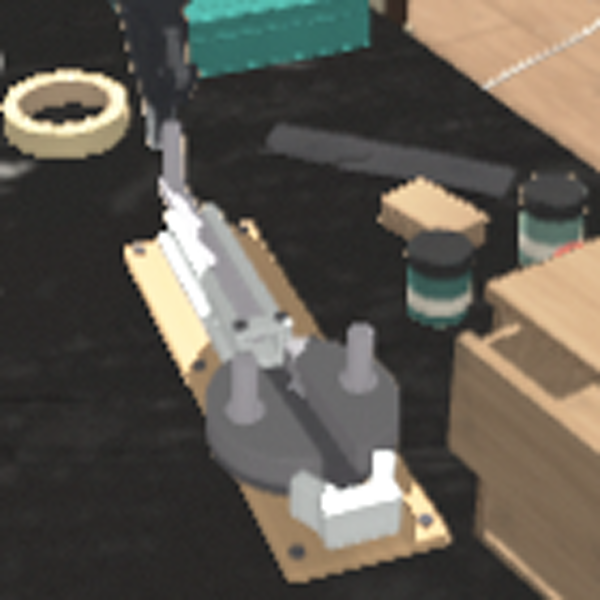

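The finger is right behind the bar's post at crop (172,150), and the slot is open along the bar. I push.

```bash
python3 -m inch '0 -4 0 0 0 0; 0 -6 0 0 0 0; 0 -7 0 0 0 0; 0 -7 0 0 0 0; 0 -7 0 0 0 0; 0 -7 0 0 0 0; 0 -7 0 0 0 0; 0 -6 0 0 0 0; 0 -4 0 0 0 0; 0 0 0 0 0 0'; python3 -c "
from h import *;st()"
python3 -m inch '0.3 -4 0 0 0 0; 0.3 -5 0 0 0 0; 0 -5 0 0 0 0; 0 -5 0 0 0 0; 0 -5 0 0 0 0; 0 -5 0 0 0 0; 0 -5 0 0 0 0; 0 -5 0 0 0 0; 0 -4 0 0 0 0; 0 0 0 0 0 0'; python3 -c "
from h import *;st()"
```

```text
time_s: 7.27
eef_pos: [563.0, 260.3, 51.3]
ee_rot: [-0.0, 0.081, 0.997, -0.0]
force: [-0.5, -0.8, 0.2]
grip_width: 0.001
grip_force: 0.0
t 7.27 frame xy [-242.9    2.9] z 51.3 F [-0.5 -0.8  0.2] yaw err deg 0.09 toolz [-0. -0. -1.] grip 0.0
time_s: 8.1
eef_pos: [555.4, 218.0, 51.2]
ee_rot: [-0.0, 0.081, 0.997, -0.0]
force: [-0.8, 0.1, -0.4]
grip_width: -0.0
grip_force: 0.0
t 8.1 frame xy [-200.     2.2] z 51.2 F [-0.8  0.1 -0.4] yaw err deg 0.08 toolz [-0. -0. -1.] grip -0.0
```

```bash
python3 -m inch '0 -4 0 0 0 0; 0 -5 0 0 0 0; 0 -5 0 0 0 0; 0 -5 0 0 0 0; 0 -5 0 0 0 0; 0 -5 0 0 0 0; 0 -5 0 0 0 0; 0 -5 0 0 0 0; 0 -4 0 0 0 0; 0 0 0 0 0 0'; python3 -c "
from h import *;st()"
python3 -m inch '0 -3 0 0 0 0; 0 -4 0 0 0 0; 0 -4 0 0 0 0; 0 -4 0 0 0 0; 0 -4 0 0 0 0; 0 -4 0 0 0 0; 0 -3 0 0 0 0; 0 -2 0 0 0 0; 0 0 0 0 0 0; 0 0 0 0 0 0'; python3 -c "
from h import *;st()"
```

```text
time_s: 8.93
eef_pos: [548.5, 175.6, 51.2]
ee_rot: [-0.0, 0.081, 0.997, -0.0]
force: [0.8, 0.3, 0.2]
grip_width: 0.0
grip_force: 0.0
t 8.93 frame xy [-156.9    2.1] z 51.2 F [0.8 0.3 0.2] yaw err deg 0.08 toolz [-0.001 -0.001 -1.   ] grip 0.0
time_s: 9.77
eef_pos: [544.2, 148.7, 51.4]
ee_rot: [0.0, 0.081, 0.997, -0.0]
force: [-0.2, 0.1, 0.4]
grip_width: 0.001
grip_force: 0.0
t 9.77 frame xy [-129.7    2.2] z 51.4 F [-0.2  0.1  0.4] yaw err deg 0.05 toolz [ 0. -0. -1.] grip 0.0
```

```bash
python3 -m inch '0 -1.5 0 0 0 0; 0 -1.5 0 0 0 0; 0 -1 0 0 0 0; 0 -1 0 0 0 0; 0 -1 0 0 0 0; 0 -1 0 0 0 0; 0 -1 0 0 0 0; 0 0 0 0 0 0; 0 0 0 0 0 0; 0 0 0 0 0 0'; python3 -c "
from h import *;st()
c=cam('scene');cv2.imwrite('pics/a7.png',cv2.resize(c['image'][160:280,225:345,::-1],(600,600),interpolation=cv2.INTER_CUBIC))"
```

```text
time_s: 10.6
eef_pos: [542.9, 140.8, 51.3]
ee_rot: [-0.0, 0.08, 0.997, -0.0]
force: [-0.1, 0.5, 0.7]
grip_width: -0.002
grip_force: 0.1
t 10.6 frame xy [-121.7    2.1] z 51.3 F [-0.1  0.5  0.7] yaw err deg 0.05 toolz [-0. -0. -1.] grip -0.0
```

View pics/a7.png

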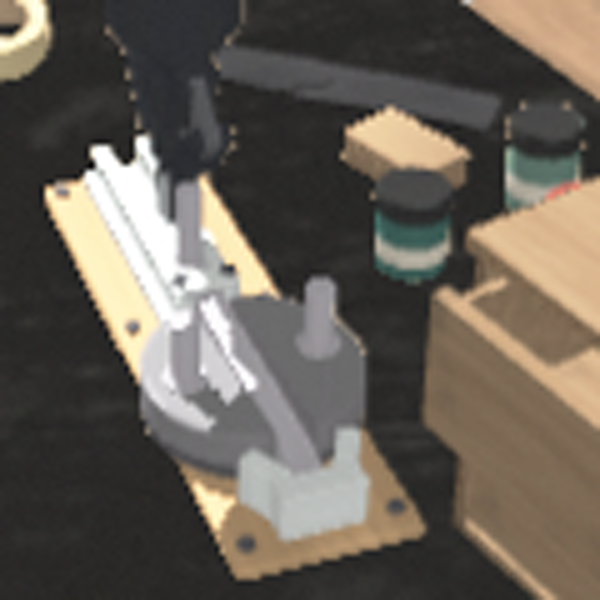

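The bar runs through the slot into the keeper's mouth at crop (310,470). I creep on until the back wall stops it.

```bash
for i in 1; do python3 -m inch '0 -1 0 0 0 0; 0 -1 0 0 0 0; 0 -1 0 0 0 0; 0 -1 0 0 0 0; 0 0 0 0 0 0; 0 0 0 0 0 0; 0 0 0 0 0 0; 0 0 0 0 0 0; 0 0 0 0 0 0; 0 0 0 0 0 0'; done; python3 -c "
from h import *;st()"
```

```text
time_s: 11.48
eef_pos: [542.3, 137.4, 51.4]
ee_rot: [0.0, 0.08, 0.997, 0.0]
force: [1.0, 5.0, -0.6]
grip_width: -0.001
grip_force: 2.6
t 11.48 frame xy [-118.3    2.1] z 51.4 F [ 1.   5.  -0.6] yaw err deg 0.05 toolz [ 0.     0.001 -1.   ] grip -0.0
```

```bash
python3 -m inch '0 -1 0 0 0 0; 0 -1 0 0 0 0; 0 0 0 0 0 0; 0 0 0 0 0 0; 0 0 0 0 0 0; 0 0 0 0 0 0; 0 0 0 0 0 0; 0 0 0 0 0 0; 0 0 0 0 0 0; 0 0 0 0 0 0'; python3 -c "
from h import *;st()"
```

```text
time_s: 12.32
eef_pos: [542.5, 137.0, 51.9]
ee_rot: [0.001, 0.081, 0.997, 0.002]
force: [2.2, 15.3, 2.9]
grip_width: -0.0
grip_force: 7.5
t 12.32 frame xy [-117.9    2.3] z 51.9 F [ 2.2 15.3  2.9] yaw err deg 0.05 toolz [ 0.002  0.003 -1.   ] grip -0.0
```

The force rises to 15 N while the finger stays put, so the bar is hard against the wall. I retreat and check.

```bash
python3 -m inch '0 2 0 0 0 0; 0 6 0 0 0 0; 0 10 0 0 0 0; 0 10 -10 0 0 0; 0 15 -25 0 0 0; 0 30 -25 0 0 0; 0 35 -10 0 0 0; 0 35 0 0 0 0; 0 35 0 0 0 0; 0 25 0 0 0 0'; python3 -c "
from h import *;st()
c=cam('top');cv2.imwrite('pics/a8.png',cv2.resize(c['image'][145:220,185:335,::-1],(800,400),interpolation=cv2.INTER_CUBIC))"
```

```text
time_s: 13.15
eef_pos: [574.1, 338.6, 121.3]
ee_rot: [0.0, 0.08, 0.997, 0.0]
force: [-0.2, -0.5, -0.2]
grip_width: 0.0
grip_force: 0.0
t 13.15 frame xy [-322.     1.4] z 121.3 F [-0.2 -0.5 -0.2] yaw err deg -0.03 toolz [ 0.  0. -1.] grip 0.0
```

View pics/a8.png

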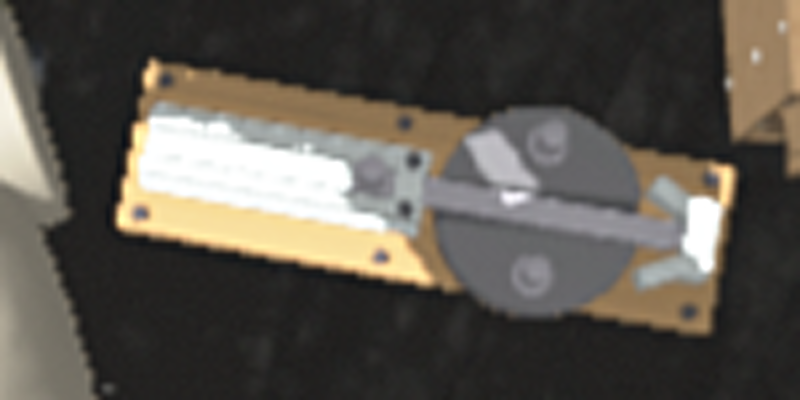

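The bar lies straight through the slot with its nose against the keeper's back wall at crop (685,235). Its post is just short of the strap at (375,175), and the robot is clear. I hand in.

```bash
python3 -m inch '0 0 0 0 0 0; 0 0 0 0 0 0; 0 0 0 0 0 0; 0 0 0 0 0 0; 0 0 0 0 0 0; 0 0 0 0 0 0; 0 0 0 0 0 0; 0 0 0 0 0 0; 0 0 0 0 0 0; 0 0 0 0 0 0' | head -1; python3 -c "
from rig import ctrl;print(ctrl.finish_job())"
```

```text
time_s: 14.03
the job is handed in; nothing more can be done
None
```

The turntable is locked: the slot was turned into line and the bar pushed through it until it stopped hard against the keeper's back wall; I handed the job in at about 14 s with the robot clear, and it returned no verdict.

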